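# Find the cover that rocks on the drill bit case and press it home

## Robot

A 6-joint arm with a two-finger parallel gripper is mounted at the origin on the work surface. World frame = base frame: x ahead of the robot, y to its left, z up, the work surface at z = 0. Lengths are in m, angles in rad, forces in N, time in s.
With the tool pointing down it reaches from about 0.35 to 0.975 m from the base axis. Payload 17.4 kg.
Tool frame: the origin (TCP) lies at the very end of the fingers, on their centre line; the grasp point (between the pads) lies tcp_to_grasp behind it (tcp_to_grasp is the distance from the TCP to the grasp point, in m); z points along the fingers, x is the direction in which the jaws open and shut, and the axes are right-handed (so a half turn about z gives the same grasp; the last joint's range is limited). The gripper opens to 85 mm and grips with 20 to 120 N. Pads are 22 mm wide; open, the fingers measure 114 mm over their backs; the gripper's body (76 mm by 85 mm) begins 54 mm behind the grasp point. The pads swing forward as they close: fully open they stand 13 mm farther back than shut.
Start: joints at [1.225, 0.116, 1.442, -0, 1.584, -0.038], TCP at [0.205, 0.643, 0.231] pointing down, gripper open.
Joint ranges: [-2.83, 2.83], [-0.83, 2.19], [0.07, 2.5], [-1.14, 4.28], [0.01, 3], [-2.97, 2.97]. Speed limits (rad/s): [1.89, 1.89, 2.22, 3.14, 3.14, 3.14].

## Interface

Orientations are given as a unit quaternion [w, x, y, z].
In Python, from workcell import get_state, camera, close_job, tcp_to_grasp gives the robot as it stands. The module is installed in compiled form; this text tells all that it offers.
- The arm moves only by the tool servo_tool, never from a script. Its argument "increments" is a list that holds one entry, the list of rows, each a list of 7 numbers: the shift along the tool's x, y, z each as a share of 0.05 m, from -1 to 1, then the turn, a rotation vector about the tool's x, y, z each as a share of pi/4 rad, from -1 to 1, then the closure in counts, from 0 (fully open) to 255 (shut). In form: [[[dx, dy, dz, wx, wy, wz, claw], ...]]. A call has 1 to 20 rows; each row shifts and turns the commanded pose from where the row before left it, along the tool's axes as they then stand; what a row does not reach is not made up. A row lasts 1/8 s, in which the tool goes at most 62.5 mm and 10.7 degrees, less where a joint would pass 70% of its speed; a pose out of reach is approached as far as the arm can. A call with a number of a shift or a turn outside -1 to 1 is refused whole. A call with a gripper value outside its range is refused whole. The fingers move at their own pace and stop on an object; "newtons" is the grip in N (left out, the last holds). Time passes only in rows, so rows that do not move let the fingers close. It gives the time, the measured TCP pose, the force and the opening at its end, in the units of the state.
- get_state(): the state, without advancing time (a new reading comes with each control period).
- camera(name): name is "scene" or "top"; returns a dict with "color" (420x560x3 uint8, red, green, blue), "fovy" (degrees; the focal length in pixels is half the picture's height over the tangent of half this angle, whatever the lens; pixels are square), "cx", "cy" (the principal point, pixels), "R" (3x3) and "t" (3): a world point X has camera coordinates R X + t. Camera axes: x right, y down, z forward; pixel columns grow to the right and rows downward; lengths in m; the calibration is good to about 2 mm. A picture is of the moment at which its call begins. There is no depth.
- close_job(): hands the job in, once; it reports no verdict.
The state is a dict: "t": time; "joint_pos": joint angles; "dq": joint speeds; "joint_efforts": joint torques, N m; "position": TCP position; "orientation": TCP orientation; "wrist_force": force on the tool from outside, world axes, zero at the start; "wrist_torque": the same for the moment, N m; "finger_gap": opening from 0.0 (shut) to 1.0 (fully open).
Only numpy, scipy, OpenCV 4.12 (cv2) and the standard library are available. Lean on these libraries where they do the work, as an engineer would, in place of code of your own. Each camera call takes 0.05 s, during which the arm holds its last target.

## Task

One of the four grey covers on the blue drill bit case is loose: press one cover after another near a short end (marked with a thin black bar) until you find the one that rocks, then press that one on its middle until it is fully home and no longer rocks. Only press with the fingertips, no harder than a firm thumb push; do not pull any cover up, and leave everything else on the shelf where it lies.

Things in the scene. Friction and masses are not known exactly. Their poses are not given: they have to be found in the camera images.
- case: Blue plastic drill bit case, latched shut, latch at its front (-x), screwed to the shelf: 180 (x) by 230 (y) by 56 mm high (its flat deck). Origin: centre of its underside, z up. Four identical grey push-in covers stand in wells in the deck, 2 mm gap all round, two by two, centres at x = +-38, y = +-54 mm.
- cover_a (a point): Centre (black dot) of the top face of the grey cover at x -38, y +54 mm of the case: flat, 56 (x) by 80 mm (y), axes as the case's; a black bar marks each short end, 36 mm from the dot along +-y. Moves and tilts with the cover. At the start all four tops stand level, 66 mm above the shelf, 10 mm above the deck: looks do not tell the loose one, which changes from run to run.
- rock_a (a joint): Tilt of cover_a about its own x axis through its middle, rad, 0 level, positive when its +y end goes up and its -y end down. On a bedded cover it stays under 0.01. The loose cover dips about 0.1 (its pressed end goes down about 4 mm and stops) under 2 N or more near one end, and a weak spring levels it when let go.
- sink_a (a joint): How far cover_a has gone straight down since the start, m, 0 at the start for all. A bedded cover yields under 0.5 mm. The loose one is a stiff push fit: pressed on its middle with over 9 N (12 to 20 N is plenty) it goes down 4 mm to its stop (now lower than the other covers), stays and rocks no more. Negative: pulled up out of its well (not wanted).
- cover_b (a point): Centre (black dot) of the top face of the grey cover at x -38, y -54 mm of the case: flat, 56 (x) by 80 mm (y), axes as the case's; a black bar marks each short end, 36 mm from the dot along +-y. Moves and tilts with the cover. At the start all four tops stand level, 66 mm above the shelf, 10 mm above the deck: looks do not tell the loose one, which changes from run to run.
- rock_b (a joint): Tilt of cover_b about its own x axis through its middle, rad, 0 level, positive when its +y end goes up and its -y end down. On a bedded cover it stays under 0.01. The loose cover dips about 0.1 (its pressed end goes down about 4 mm and stops) under 2 N or more near one end, and a weak spring levels it when let go.
- sink_b (a joint): How far cover_b has gone straight down since the start, m, 0 at the start for all. A bedded cover yields under 0.5 mm. The loose one is a stiff push fit: pressed on its middle with over 9 N (12 to 20 N is plenty) it goes down 4 mm to its stop (now lower than the other covers), stays and rocks no more. Negative: pulled up out of its well (not wanted).
- cover_c (a point): Centre (black dot) of the top face of the grey cover at x +38, y +54 mm of the case: flat, 56 (x) by 80 mm (y), axes as the case's; a black bar marks each short end, 36 mm from the dot along +-y. Moves and tilts with the cover. At the start all four tops stand level, 66 mm above the shelf, 10 mm above the deck: looks do not tell the loose one, which changes from run to run.
- rock_c (a joint): Tilt of cover_c about its own x axis through its middle, rad, 0 level, positive when its +y end goes up and its -y end down. On a bedded cover it stays under 0.01. The loose cover dips about 0.1 (its pressed end goes down about 4 mm and stops) under 2 N or more near one end, and a weak spring levels it when let go.
- sink_c (a joint): How far cover_c has gone straight down since the start, m, 0 at the start for all. A bedded cover yields under 0.5 mm. The loose one is a stiff push fit: pressed on its middle with over 9 N (12 to 20 N is plenty) it goes down 4 mm to its stop (now lower than the other covers), stays and rocks no more. Negative: pulled up out of its well (not wanted).
- cover_d (a point): Centre (black dot) of the top face of the grey cover at x +38, y -54 mm of the case: flat, 56 (x) by 80 mm (y), axes as the case's; a black bar marks each short end, 36 mm from the dot along +-y. Moves and tilts with the cover. At the start all four tops stand level, 66 mm above the shelf, 10 mm above the deck: looks do not tell the loose one, which changes from run to run.
- rock_d (a joint): Tilt of cover_d about its own x axis through its middle, rad, 0 level, positive when its +y end goes up and its -y end down. On a bedded cover it stays under 0.01. The loose cover dips about 0.1 (its pressed end goes down about 4 mm and stops) under 2 N or more near one end, and a weak spring levels it when let go.
- sink_d (a joint): How far cover_d has gone straight down since the start, m, 0 at the start for all. A bedded cover yields under 0.5 mm. The loose one is a stiff push fit: pressed on its middle with over 9 N (12 to 20 N is plenty) it goes down 4 mm to its stop (now lower than the other covers), stays and rocks no more. Negative: pulled up out of its well (not wanted).
- drill: Grey and black cordless drill body lying on its side, about 200 by 190 by 60 mm high, red press-button trigger; loose, leave alone. Origin under its barrel, on the shelf.
- mallet: Mallet with a black hard silicone head 62 by 100 by 62 mm and a pale wooden handle, 270 mm long, lying; loose, leave alone. Origin on the shelf midway along it.
- square: Steel square: dark wooden stock 130 mm long with a thin steel blade 200 by 40 mm, lying flat, up to 16 mm high; loose, leave alone. Origin under the middle of the stock.
- offcut_long: Pale timber offcut 120 by 45 by 35 mm high, lying beside the case on its +y side; loose, leave alone. Origin: centre of its underside.
- offcut_short: Brown timber offcut 75 by 65 by 22 mm high, beside the case on its -y side; loose, leave alone. Origin: centre of its underside.
- screwdriver: Green-handled screwdriver 180 mm long, lying behind the case (its +x side); loose, leave alone. Origin on the shelf about midway.
- jar: Glass jar with a steel cap, 64 mm across, 90 mm high, standing; loose, leave alone. Origin: centre of its underside.

How it is judged:
By the outcome, as a careful person would: the job done as asked, in the order asked, and still so for the second after the job is handed in, with the robot touching nothing.
It also fails if it takes over 48 s, if anything falls off the work surface, if the arm or the gripper's body presses on something with over 40 N, if the wrist force passes 120 N, or if a joint passes its speed limit or range.

## Working session

There is one attempt and no reset: what is moved stays moved. The work goes in short steps, Python scripts to look and compute and a tool call to move; the robot and the scene stay as the last step left them, time stands still between calls to the robot, and variables do not carry over. Pictures are saved under pics/ and viewed, and the job is handed in when it is done.

Besides the shell and the picture viewer there is one more tool, called as name(argument=value, ...) on one line, values as JSON. servo_tool: Moves the arm, as the interface text tells. Shift numbers are shares of 0.05 m and turn numbers shares of pi/4 rad, none past 1 either way. Its arguments: {"type":"object","properties":{"increments":{"type":"array","items":{"type":"array","items":{"type":"array","items":{"type":"number"}}}},"newtons":{"type":"number"}},"required":["increments"]}

```bash
mkdir -p pics
python3 - <<'E'
from workcell import *
import cv2
print(get_state(), tcp_to_grasp)
for n in("scene","top"):
    c=camera(n); cv2.imwrite(f"pics/{n}0.png",c["color"][:,:,::-1]); print(n,c["fovy"],c["cx"],c["cy"],c["R"],c["t"])
E
```

```text
{'t': 0.0, 'joint_pos': array([ 1.22517400e+00,  1.16478684e-01,  1.44225703e+00, -3.91335043e-05,
        1.58399096e+00, -3.78138632e-02]), 'dq': array([ 1.82996559e-04,  2.14549241e-04, -1.83441800e-05, -6.00270529e-04,
        2.46775682e-04, -1.79071368e-03]), 'joint_efforts': array([-8.88689428e-04, -7.32051229e+01, -6.32445145e+01, -2.22074596e-04,
        6.85334962e-03,  1.36245268e-05]), 'position': array([0.20447045, 0.64309066, 0.23057221]), 'orientation': array([ 3.33410514e-04,  8.07146480e-01,  5.90350944e-01, -4.59041274e-04]), 'wrist_force': array([-0.38147405,  0.36236118, -0.90887411]), 'wrist_torque': array([-0.00245813, -0.01016693,  0.02243879]), 'finger_gap': 1.0024806342124477} 0.0187
scene 54.237933902464114 274.9792331182008 210.71525724547809 [[-0.68059347  0.7326585  -0.00201407]
 [ 0.48619019  0.44958007 -0.74933094]
 [-0.5480982  -0.51096896 -0.66219264]] [ 0.3389842  -0.21445267  1.64677148]
top 48.927158957860286 277.25524073497417 211.5640868668308 [[ 0.00192099 -0.99999675  0.00167789]
 [-0.99357083 -0.00209857 -0.1131928 ]
 [ 0.11319595 -0.00144966 -0.99357163]] [0.02991313 0.52921044 1.58441462]
```

View pics/scene0.png

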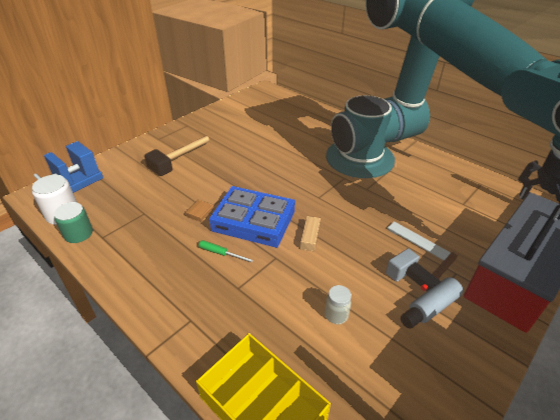

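View pics/top0.png

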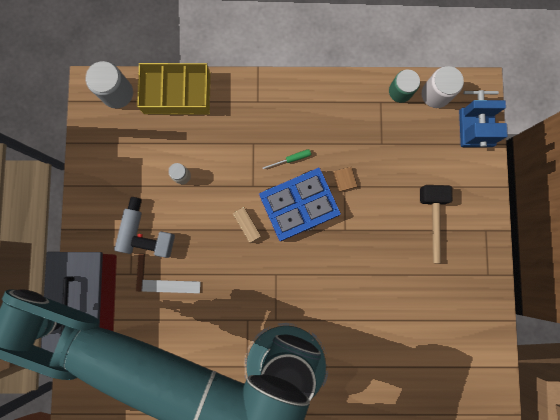

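The case is at about (300,204) in the top view and (252,215) in the scene view. I'll zoom in to locate the dots.

Run:
```python
import cv2,numpy as np
a=cv2.imread("pics/top0.png")[160:248,250:360]; b=cv2.imread("pics/scene0.png")[175:255,195:310]
cv2.imwrite("pics/topz.png",cv2.resize(a,None,fx=7,fy=6.8181818,interpolation=cv2.INTER_CUBIC))
cv2.imwrite("pics/scenez.png",cv2.resize(b,None,fx=6.9565,fy=7,interpolation=cv2.INTER_CUBIC))
```

```text
(no output)
```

View pics/topz.png

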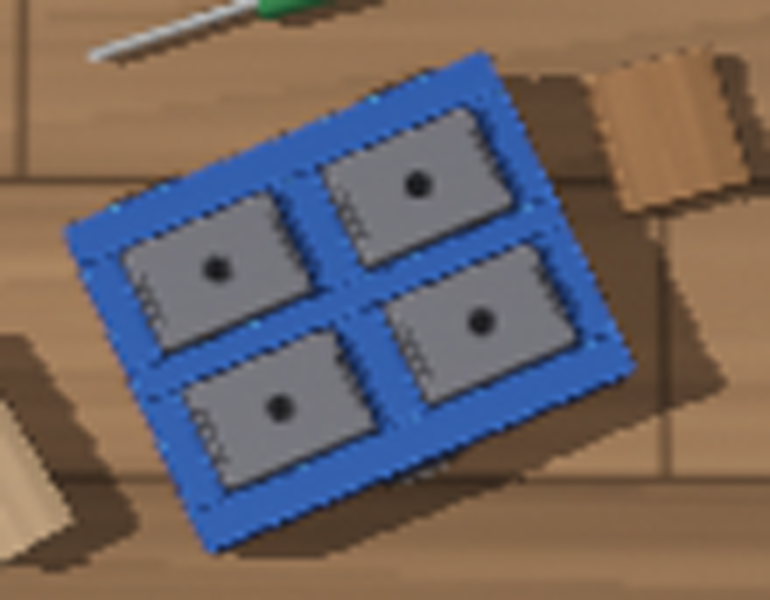

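View pics/scenez.png

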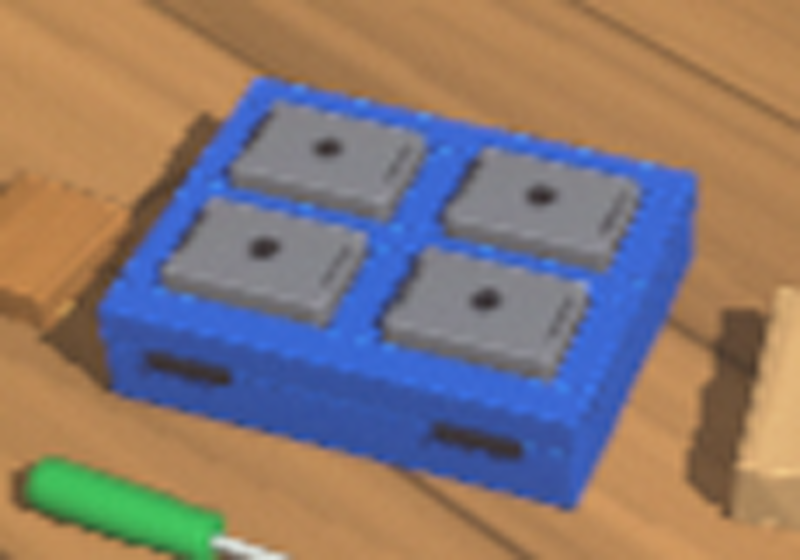

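```bash
cat > h.py <<'E'
from workcell import *
import numpy as np, cv2, json
from scipy.optimize import least_squares
from scipy.spatial.transform import Rotation as Ro
L=dict(a=(-.038,.054),b=(-.038,-.054),c=(.038,.054),d=(.038,-.054))
def proj(c,P):
    f=210/np.tan(np.radians(c["fovy"])/2); X=c["R"]@P+c["t"]
    return np.array([c["cx"]+f*X[0]/X[2],c["cy"]+f*X[1]/X[2]])
def cover(p,k,off=0,z=None):
    l=L[k]; x,y=l[0],l[1]+off; c,s=np.cos(p[2]),np.sin(p[2])
    return np.array([p[0]+c*x-s*y,p[1]+s*x+c*y,.066 if z is None else z])
def steps(target,ang=None):
    "shift in tool axes (units of .05 m) from the present pose"
    s=get_state(); w,x,y,z=s["orientation"]; R=Ro.from_quat([x,y,z,w])
    return R.inv().apply(np.array(target)-s["position"])/.05
E
python3 - <<'E'
from h import *
T=dict(c=(218,269),d=(417,184),a=(281,408),b=(482,321))
S=dict(b=(328,147),a=(541,195),d=(264,248),c=(486,299))
T={k:(250+(u+.5)/7-.5,160+(v+.5)/6.81818-.5) for k,(u,v) in T.items()}
S={k:(195+(u+.5)/6.9565-.5,175+(v+.5)/7-.5) for k,(u,v) in S.items()}
ct,cs=camera("top"),camera("scene")
def r(p,w=(1,1)):
    return np.concatenate([np.r_[w[0]*(proj(ct,cover(p,k))-T[k]),w[1]*(proj(cs,cover(p,k))-S[k])] for k in L])
for w in((1,1),(1,0),(0,1)):
    q=least_squares(r,[.6,0,.4],args=(w,)); print(q.x,np.abs(q.fun).max())
    if w==(1,1): json.dump(list(q.x),open("pose.json","w"))
p=json.load(open("pose.json"))
for k in L: print(k,cover(p,k).round(4), [cover(p,k,o).round(4)[:2] for o in(-.034,.034)])
E
```

```text
[ 0.55492104 -0.04525013  0.41913343] 0.20173955054886505
[ 0.55516847 -0.04518016  0.41961995] 0.14329829627234858
[ 0.55453046 -0.04550153  0.41845193] 0.067583229219224
a [ 0.4982 -0.0114  0.066 ] [array([ 0.5121, -0.0424]), array([0.4844, 0.0197])]
b [ 0.5422 -0.11    0.066 ] [array([ 0.556 , -0.1411]), array([ 0.5283, -0.079 ])]
c [0.5677 0.0195 0.066 ] [array([ 0.5815, -0.0115]), array([0.5538, 0.0506])]
d [ 0.6116 -0.0791  0.066 ] [array([ 0.6254, -0.1102]), array([ 0.5978, -0.0481])]
```

servo_tool(increments=[[[0,0,0,0,0,0.215,255],[0,0,0,0,0,0.215,255],[0,0,0,0,0,0.215,255],[0,0,0,0,0,0.215,255],[0,0,0,0,0,0.215,255]]], newtons=20)

```text
t: 0.82
position: [0.2045, 0.6432, 0.2311]
orientation: [0.0, 0.979, 0.205, -0.0]
wrist_force: [-0.5, 0.7, 0.7]
finger_gap: 0.005
```

```bash
cat >> h.py <<'E'
p=json.load(open("pose.json"))
def rep(k,off,z):
    s=get_state(); w,x,y,q=s["orientation"]; R=Ro.from_quat([x,y,q,w]).as_matrix()
    print("t",s["t"],"pos",s["position"].round(4),"F",s["wrist_force"].round(2),"gap",round(s["finger_gap"],3))
    print("toolx yaw err",np.degrees(np.arctan2(R[1,0],R[0,0])-p[2]).round(2),"z",R[:,2].round(4))
    print("steps",steps(cover(p,k,off,z)).round(3))
E
python3 -c "
from h import *
rep('a',-.034,.12)"
```

```text
t 0.825 pos [0.2045 0.6432 0.2311] F [-0.5   0.66  0.67] gap 0.005
toolx yaw err -0.35 z [-1.e-04 -4.e-04 -1.e+00]
steps [ 0.13  15.028  2.226]
```

servo_tool(increments=[[[0.008,0.835,0.05,0,0,0,255],[0.008,0.835,0.05,0,0,0,255],[0.008,0.835,0.05,0,0,0,255],[0.008,0.835,0.05,0,0,0,255],[0.008,0.835,0.05,0,0,0,255],[0.008,0.835,0.05,0,0,0,255],[0.008,0.835,0.05,0,0,0,255],[0.008,0.835,0.05,0,0,0,255],[0.008,0.835,0.05,0,0,0,255],[0.008,0.835,0.1,0,0,0,255],[0.008,0.835,0.1,0,0,0,255],[0.008,0.835,0.1,0,0,0,255],[0.008,0.835,0.15,0,0,0,255],[0.008,0.835,0.15,0,0,0,255],[0.008,0.835,0.15,0,0,0,255],[0.005,0.835,0.15,0,0,0,255],[0,0.835,0.15,0,0,0,255],[0,0.835,0.15,0,0,0,255],[0,0,0.3,0,0,0,255],[0,0,0,0,0,0,255]]])

```text
t: 3.32
position: [0.515, -0.0405, 0.1324]
orientation: [-0.0, 0.978, 0.208, -0.001]
wrist_force: [-0.0, -1.1, -0.3]
finger_gap: 0.001
```

```bash
python3 -c "
from h import *
rep('a',-.034,.075)"
```

```text
t 3.325 pos [ 0.515  -0.0405  0.1324] F [-0.04 -1.11 -0.3 ] gap 0.001
toolx yaw err -0.05 z [-2.4e-03  5.0e-04 -1.0e+00]
steps [-0.066  0.014  1.148]
```

servo_tool(increments=[[[-0.066,0.014,0.4,0,0,0,255],[0,0,0.4,0,0,0,255],[0,0,0.34,0,0,0,255],[0,0,0,0,0,0,255],[0,0,0.06,0,0,0,255],[0,0,0.04,0,0,0,255],[0,0,0,0,0,0,255]]])

```text
t: 4.2
position: [0.5131, -0.0428, 0.072]
orientation: [0.0, 0.978, 0.208, 0.0]
wrist_force: [0.0, -0.3, 0.4]
finger_gap: 0.001
```

```bash
python3 -c "
from h import *
rep('a',-.034,.066)
import cv2
c=camera('scene'); cv2.imwrite('pics/s1.png',cv2.resize(c['color'][130:265,180:330,::-1],None,fx=4,fy=4,interpolation=2))"
```

```text
t 4.2 pos [ 0.5131 -0.0428  0.072 ] F [ 0.04 -0.33  0.4 ] gap 0.001
toolx yaw err -0.03 z [ 3.e-04 -1.e-04 -1.e+00]
steps [-0.017 -0.015  0.12 ]
```

View pics/s1.png

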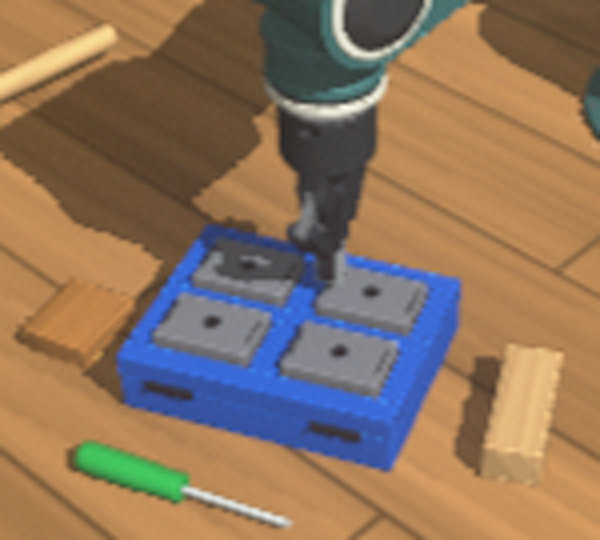

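The fingertips are over cover a's inner (-y) end, at about (328,275). I'll lower in small steps.

servo_tool(increments=[[[0,0,0.06,0,0,0,255],[0,0,0.04,0,0,0,255],[0,0,0.02,0,0,0,255],[0,0,0,0,0,0,255]]])

```text
t: 4.75
position: [0.513, -0.0427, 0.0658]
orientation: [-0.0, 0.978, 0.208, -0.0]
wrist_force: [-0.6, -0.6, 0.9]
finger_gap: -0.001
```

servo_tool(increments=[[[0,0,0.02,0,0,0,255],[0,0,0,0,0,0,255]]])

```text
t: 5.0
position: [0.5131, -0.0428, 0.0658]
orientation: [0.0, 0.978, 0.208, 0.0]
wrist_force: [-6.3, 0.1, 11.9]
finger_gap: 0.003
```

Cover a is solid: 12 N with no dip. Next is cover b's +y end.

servo_tool(increments=[[[0,0,-0.12,0,0,0,255],[0,0,-0.12,0,0,0,255],[0,0,0,0,0,0,255]]])

```text
t: 5.38
position: [0.5133, -0.0428, 0.0773]
orientation: [0.0, 0.978, 0.208, 0.0]
wrist_force: [-0.1, 0.0, -0.5]
finger_gap: -0.002
```

```bash
python3 -c "
from h import *
rep('b',.034,.068)"
```

```text
t 5.375 pos [ 0.5133 -0.0428  0.0773] F [-0.09  0.02 -0.55] gap -0.002
toolx yaw err -0.02 z [ 9.e-04 -2.e-04 -1.e+00]
steps [-0.019  0.784  0.187]
```

servo_tool(increments=[[[0,0.4,0,0,0,0,255],[-0.02,0.384,0,0,0,0,255],[0,0,0.12,0,0,0,255],[0,0,0.06,0,0,0,255],[0,0,0,0,0,0,255]]])

```text
t: 6.0
position: [0.5277, -0.0788, 0.0673]
orientation: [-0.0, 0.978, 0.208, -0.0]
wrist_force: [-0.3, 0.4, 0.0]
finger_gap: 0.001
```

servo_tool(increments=[[[0,0,0.04,0,0,0,255],[0,0,0.01,0,0,0,255],[0,0,0,0,0,0,255]]])

```text
t: 6.38
position: [0.5282, -0.0787, 0.0658]
orientation: [0.0, 0.978, 0.208, 0.0]
wrist_force: [-1.5, 1.7, 5.8]
finger_gap: 0.002
```

b holds 5.8 N without dipping. Next is cover d's +y end.

servo_tool(increments=[[[0,0,-0.12,0,0,0,255],[0,0,-0.12,0,0,0,255],[0,0,0,0,0,0,255]]])

```text
t: 6.75
position: [0.5284, -0.079, 0.078]
orientation: [0.0, 0.978, 0.208, 0.001]
wrist_force: [-0.2, 0.4, 0.3]
finger_gap: -0.002
```

```bash
python3 -c "
from h import *
rep('d',.034,.068)"
```

```text
t 6.75 pos [ 0.5284 -0.079   0.078 ] F [-0.22  0.4   0.25] gap -0.002
toolx yaw err -0.02 z [ 1.1e-03 -2.0e-04 -1.0e+00]
steps [ 1.52  -0.002  0.202]
```

servo_tool(increments=[[[0.5,0,0,0,0,0,255],[0.5,0,0,0,0,0,255],[0.52,0,0,0,0,0,255],[0,0,0.12,0,0,0,255],[0,0,0.07,0,0,0,255],[0,0,0,0,0,0,255]]])

```text
t: 7.5
position: [0.5968, -0.0483, 0.0674]
orientation: [-0.0, 0.978, 0.208, -0.0]
wrist_force: [0.7, 1.1, -0.5]
finger_gap: 0.002
```

servo_tool(increments=[[[0,0,0.04,0,0,0,255],[0,0,0.01,0,0,0,255],[0,0,0,0,0,0,255]]])

```text
t: 7.88
position: [0.5974, -0.0482, 0.0654]
orientation: [0.0, 0.978, 0.208, 0.0]
wrist_force: [-0.9, 0.3, 0.7]
finger_gap: -0.001
```

servo_tool(increments=[[[0,0,0.02,0,0,0,255],[0,0,0,0,0,0,255]]])

```text
t: 8.12
position: [0.5975, -0.0479, 0.0644]
orientation: [-0.0, 0.978, 0.208, 0.0]
wrist_force: [-1.1, 1.1, 2.2]
finger_gap: 0.001
```

servo_tool(increments=[[[0,0,0.02,0,0,0,255],[0,0,0,0,0,0,255]]])

```text
t: 8.38
position: [0.5975, -0.0478, 0.0634]
orientation: [-0.0, 0.978, 0.208, 0.0]
wrist_force: [-1.6, 4.0, 2.9]
finger_gap: -0.0
```

d is giving way. I'll press slightly further to confirm the rock.

servo_tool(increments=[[[0,0,0.02,0,0,0,255],[0,0,0.01,0,0,0,255],[0,0,0,0,0,0,255]]])

```text
t: 8.75
position: [0.5977, -0.048, 0.0629]
orientation: [0.0, 0.978, 0.208, 0.0]
wrist_force: [-5.9, 4.8, 14.0]
finger_gap: -0.004
```

```bash
python3 -c "
from h import *
rep('d',.034,.062)
import cv2
c=camera('scene'); cv2.imwrite('pics/s2.png',cv2.resize(c['color'][130:265,180:330,::-1],None,fx=4,fy=4,interpolation=2))"
```

```text
t 8.75 pos [ 0.5977 -0.048   0.0629] F [-5.93  4.82 13.98] gap -0.004
toolx yaw err -0.02 z [ 7.e-04  1.e-04 -1.e+00]
steps [0.    0.002 0.018]
```

View pics/s2.png

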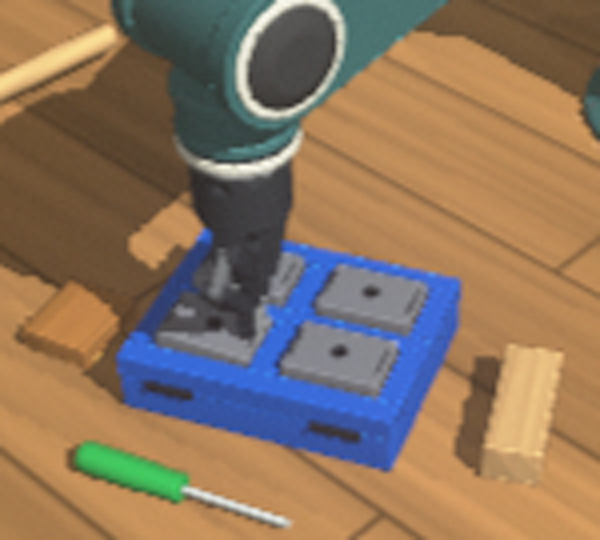

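Cover d rocked and stopped about 3 mm down. Lifting, then moving to its middle.

servo_tool(increments=[[[0,0,-0.15,0,0,0,255],[0,0,-0.15,0,0,0,255],[0,0,0,0,0,0,255]]])

```text
t: 9.18
position: [0.5978, -0.0483, 0.0775]
orientation: [0.0, 0.978, 0.208, 0.001]
wrist_force: [-0.3, 0.1, -1.2]
finger_gap: -0.004
```

```bash
python3 -c "
from h import *
rep('d',0,.067)"
```

```text
t 9.175 pos [ 0.5978 -0.0483  0.0775] F [-0.28  0.09 -1.22] gap -0.004
toolx yaw err -0.03 z [ 1.2e-03 -3.0e-04 -1.0e+00]
steps [0.    0.676 0.211]
```

servo_tool(increments=[[[0,0.34,0,0,0,0,255],[0,0.336,0,0,0,0,255],[0,0,0.12,0,0,0,255],[0,0,0.08,0,0,0,255],[0,0,0,0,0,0,255]]])

```text
t: 9.8
position: [0.6109, -0.0787, 0.0663]
orientation: [-0.0, 0.978, 0.208, -0.0]
wrist_force: [-0.8, 0.1, -0.3]
finger_gap: 0.001
```

```bash
python3 -c "
from h import *
rep('d',0,.066)"
```

```text
t 9.8 pos [ 0.6109 -0.0787  0.0663] F [-0.75  0.08 -0.35] gap 0.001
toolx yaw err -0.01 z [-8.e-04  2.e-04 -1.e+00]
steps [0.009 0.012 0.005]
```

servo_tool(increments=[[[0.009,0.012,0.02,0,0,0,255],[0,0,0.01,0,0,0,255],[0,0,0,0,0,0,255]]])

```text
t: 10.18
position: [0.612, -0.0792, 0.0655]
orientation: [0.0, 0.978, 0.208, 0.0]
wrist_force: [-0.1, 0.6, 2.4]
finger_gap: -0.002
```

servo_tool(increments=[[[0,0,0.01,0,0,0,255],[0,0,0,0,0,0,255]]])

```text
t: 10.42
position: [0.6121, -0.0793, 0.0654]
orientation: [0.0, 0.978, 0.208, 0.0]
wrist_force: [-2.2, 0.5, 6.7]
finger_gap: 0.001
```

servo_tool(increments=[[[0,0,0.015,0,0,0,255],[0,0,0,0,0,0,255]]])

```text
t: 10.68
position: [0.6121, -0.0793, 0.0648]
orientation: [0.0, 0.978, 0.208, 0.0]
wrist_force: [-2.3, 1.0, 7.7]
finger_gap: -0.005
```

servo_tool(increments=[[[0,0,0.02,0,0,0,255],[0,0,0,0,0,0,255]]])

```text
t: 10.92
position: [0.6121, -0.0793, 0.0638]
orientation: [0.0, 0.978, 0.208, 0.0]
wrist_force: [-1.9, 1.1, 6.4]
finger_gap: -0.001
```

servo_tool(increments=[[[0,0,0.02,0,0,0,255],[0,0,0,0,0,0,255]]])

```text
t: 11.18
position: [0.6121, -0.0793, 0.0628]
orientation: [0.0, 0.978, 0.208, 0.0]
wrist_force: [-2.4, 0.9, 6.5]
finger_gap: 0.002
```

Sinking steadily; carrying on to the stop.

servo_tool(increments=[[[0,0,0.02,0,0,0,255],[0,0,0.01,0,0,0,255],[0,0,0,0,0,0,255]]])

```text
t: 11.55
position: [0.6121, -0.0791, 0.062]
orientation: [-0.0, 0.978, 0.208, 0.0]
wrist_force: [-6.9, 2.7, 15.5]
finger_gap: -0.001
```

servo_tool(increments=[[[0,0,0.01,0,0,0,255],[0,0,0,0,0,0,255]]])

```text
t: 11.8
position: [0.6121, -0.0791, 0.062]
orientation: [0.0, 0.978, 0.208, 0.0]
wrist_force: [-8.7, 1.8, 20.0]
finger_gap: 0.005
```

It's on its stop: z 62.0 mm at 20 N. Lifting, then re-checking the end for rocking.

servo_tool(increments=[[[0,0,-0.15,0,0,0,255],[0,0,-0.15,0,0,0,255],[0,0,0,0,0,0,255]]])

```text
t: 12.18
position: [0.6122, -0.0794, 0.0758]
orientation: [0.0, 0.978, 0.208, 0.0]
wrist_force: [0.3, 0.7, -0.6]
finger_gap: 0.002
```

```bash
python3 -c "
from h import *
rep('d',.033,.063)"
```

```text
t 12.175 pos [ 0.6122 -0.0794  0.0758] F [ 0.29  0.66 -0.64] gap 0.002
toolx yaw err -0.03 z [ 1.e-03 -2.e-04 -1.e+00]
steps [-0.009 -0.67   0.255]
```

servo_tool(increments=[[[0,-0.33,0,0,0,0,255],[0,-0.33,0,0,0,0,255],[0,0,0.15,0,0,0,255],[0,0,0.1,0,0,0,255],[0,0,0,0,0,0,255]]])

```text
t: 12.8
position: [0.5985, -0.0493, 0.0622]
orientation: [-0.0, 0.978, 0.208, -0.0]
wrist_force: [-0.1, 0.4, -0.1]
finger_gap: -0.003
```

servo_tool(increments=[[[0,0,0.03,0,0,0,255],[0,0,0.01,0,0,0,255],[0,0,0,0,0,0,255]]])

```text
t: 13.18
position: [0.5987, -0.0493, 0.0619]
orientation: [-0.0, 0.978, 0.208, 0.0]
wrist_force: [-8.8, 3.4, 19.7]
finger_gap: -0.004
```

It no longer rocks: solid at 61.9 mm under about 20 N at the end. Retreating and checking with a picture.

servo_tool(increments=[[[0,0,-0.2,0,0,0,255],[0,0,-0.6,0,0,0,255],[0,0,-0.8,0,0,0,255],[-0.6,-0.4,-0.8,0,0,0,255],[-0.8,-0.5,-0.4,0,0,0,255],[-0.8,-0.5,0,0,0,0,255],[-0.8,-0.5,0,0,0,0,255],[0,0,0,0,0,0,255],[0,0,0,0,0,0,255]]])

```text
t: 14.3
position: [0.4232, -0.0235, 0.2009]
orientation: [0.0, 0.978, 0.208, 0.0]
wrist_force: [-0.1, 0.2, 0.2]
finger_gap: 0.004
```

```bash
python3 -c "
from h import *
rep('d',0,.062)
import cv2
c=camera('scene'); cv2.imwrite('pics/s3.png',cv2.resize(c['color'][130:265,180:330,::-1],None,fx=4,fy=4,interpolation=2))"
```

```text
t 14.3 pos [ 0.4232 -0.0235  0.2009] F [-0.1   0.17  0.18] gap 0.004
toolx yaw err -0.04 z [ 9.e-04 -2.e-04 -1.e+00]
steps [2.99  2.546 2.781]
```

View pics/s3.png

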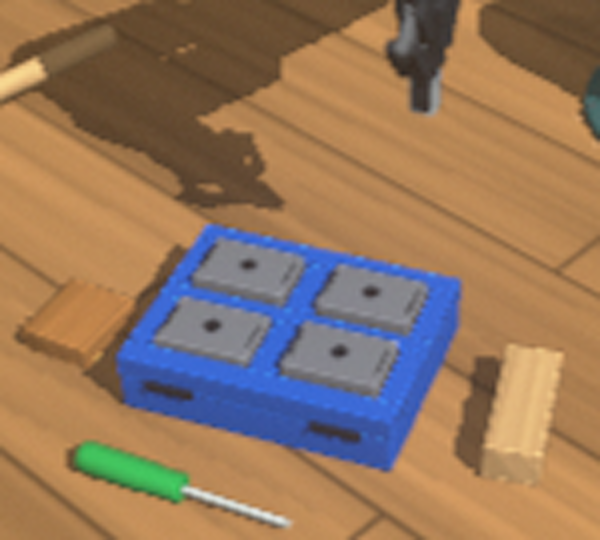

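Cover d (about (212,328)) sits visibly lower than the other three. The arm is clear and the surrounding items haven't moved.

```bash
python3 -c "
from workcell import *
print(close_job())"
```

```text
the job is handed in; nothing more can be done
None
```

The loose cover was d. I pressed it fully home, it no longer rocks, and I handed the job in at about 14 s.

- **Search:** With closed fingertips I pressed near a short end of a, then b, then d. Cover a held about 12 N and b about 6 N without dipping, both at z = 65.8 mm. Cover d's end gave way under about 2–3 N and stopped roughly 3 mm down. That last press reached 14 N at the stop, more than the test needed. I did not press c, since the loose one was already found.
- **Pressing home:** I pressed d on its middle and it slid down to z = 62.0 mm, then held firm at 20 N. That is 4 mm below its starting height of 66 mm. It slid at a measured 6.5–7.7 N, slightly under the 9 N stated. Sideways forces of up to 9 N showed during the firm presses.
- **Last checks:** Pressing d near its +y end again with about 20 N, it stayed at 61.9 mm, so it did not rock. I did not re-test its -y end. In the final picture d sits lower than the other three covers. The items in view (both offcuts, the screwdriver and the mallet handle) have not moved, and the arm is clear. That picture was cropped around the case, so I did not look again at the drill, square and jar, though the arm did not go near them after the first approach.

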